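# Snap the nozzle slide home

## Task

Two small slide units stand on the board. Push the carriage that carries the copper welding nozzle along its rail, away from the robot, until it snaps past the sprung roller and sits fully home against its end stop; leave the carriage with the round lens case where it is.

Things in the scene. Friction and masses are not known exactly. Their poses are not given: they have to be found in the camera images.
- nozzle_plate (a point): Middle of the top edge of the rear (robot-side) face of the push plate on the carriage with the copper nozzle. The plate is upright aluminium, 50 mm wide, 8 mm thick, 14 to 60 mm above the worktop. x: direction of sliding, roughly away from the robot; y: across the plate; z: up. Before the plate is the block, 56 x 50 mm, top at 34 mm, with the nozzle (26 mm wide, top at 67 mm) clamped upright.
- nozzle_slide (a joint): Travel of the carriage with the nozzle, m: 0 is the end near the robot, 0.090 fully home on a rigid end stop; starts at 0 to 0.030. Friction 1.5 N. From about 0.074 a bump on its side must pass the sprung roller, which takes about 7 N; its crest is at 0.083, and from about 0.086 the roller drives it home with about 5 N and holds it there.
- nozzle_unit: The fixed unit under that carriage: aluminium base 200 x 84 x 10 mm, origin under its middle on the worktop, x along the slide (turned up to 25 degrees either way), z up. Bolt heads reach 14 mm. End stop (x = 70 mm) and roller housing (x = 38, y = 60 mm) are 35 mm high. It may stand left or right. A gantry beam crosses the table at world x = 0.58, its underside at z = 0.55: keep the wrist low.
- case_plate (a point): The same point on the other unit, built alike, whose carriage carries a round white lens case, 47 mm wide and 17 mm high, lying flat. Axes as for nozzle_plate. This carriage must stay where it is.

How it is judged (in metres and radians):
At the end, for the whole second after the job is handed in: The carriage with the nozzle is at rest, home behind its detent (within 3 mm of the end stop), and the carriage with the lens case is within 12 mm of where it began (value of joint nozzle_slide above 0.087 m and velocity of joint nozzle_slide below 0.01 m/s and distance of case_plate from where it was at the start of the episode below 0.012 m); the robot touches nothing.
It fails at once if the carriage with the lens case is pushed by more than 20 mm (distance of case_plate from where it was at the start of the episode above 0.02 m).
It also fails if it takes over 32 s, if anything falls off the work surface, if the arm or the gripper's body presses on something with over 40 N, if the wrist force passes 120 N, or if a joint passes its speed limit or range.

## Robot

A 6-joint arm with a two-finger parallel gripper is mounted at the origin on a cart in front of the work surface, level with it; the furniture and walls round the work are solid. World frame = base frame: x ahead of the robot, y to its left, z up, the work surface at z = 0. Lengths are in mm, angles in rad, forces in N, time in s.
With the tool pointing down it reaches from about 325 to 925 mm from the base axis. Payload 3.1 kg.
Tool frame: the origin (TCP) lies on the centre line of the jaws, within the pads' length; the fingertips stand 14 mm ahead of it and the grasp point (between the pads) lies 5 mm behind it; z points along the fingers, y is the line along which they close (so a half turn about z gives the same grasp; the last joint's range is limited). The gripper opens to 85 mm and grips with 20 to 120 N. Pads are 22 mm wide; open, the fingers measure 114 mm over their backs; the gripper's body (76 mm by 85 mm) begins 54 mm behind the grasp point. The pads swing forward as they close: fully open they stand 13 mm farther back than shut.
Start: joints at [1.074, 0.217, 1.613, -0, 1.311, -0.112], TCP at [234.591, 579.315, 245.3] pointing down, gripper open.
Joint ranges: [-2.75, 2.75], [-0.78, 2.1], [0.31, 2.55], [-1.13, 4.27], [0.13, 2.63], [-2.58, 2.58]. Speed limits (rad/s): [2.79, 2.79, 3.14, 3.14, 3.14, 3.14].

## Interface

Orientations are given as [roll, pitch, yaw] about the fixed x, y, z axes, in that order (R = Rz(yaw) Ry(pitch) Rx(roll)).
In Python, from rig import bot gives the robot as it stands.
- The arm moves only by the shell command python3 -m crank 'ROWS' [FORCE]. ROWS is JSON, one flat list of numbers, 7 for each row, row after row: the shift along the tool's x, y, z in cm, then the turn, a rotation vector about the tool's x, y, z in rad, then the finger opening in cm, from 0 to 8.54. A call has 1 to 20 rows; each row shifts and turns the commanded pose from where the row before left it, along the tool's axes as they then stand; what a row does not reach is not made up. A row lasts 1/10 s, in which the tool goes at most 50 mm and 8.59 degrees, less where a joint would pass 70% of its speed; a pose out of reach is approached as far as the arm can. A call is refused whole if a number of a shift passes 5 or a number of a turn 0.15, either way. A call with a gripper value outside its range is refused whole. The fingers move at their own pace and stop on an object; FORCE is the grip in N (left out, the last holds). Time passes only in rows, so rows that do not move let the fingers close. It gives the time, the measured TCP pose, the force, the opening and the grip force at its end, in the units of the state.
- bot.state(): the state, without advancing time (a new reading comes with each control period).
- bot.camera(name): name is "side" or "top"; returns a dict with "frame" (480x640x3 uint8, red, green, blue), "fx", "fy", "cx", "cy" (pixels), "k1" (the pictures are not rectified: a ray, as slopes to the right and down, at radius r is drawn at 1 + k1 r^2 times it, then the intrinsics apply), "world_to_cam" (4x4, takes a point from world to camera coordinates). Camera axes: x right, y down, z forward; pixel columns grow to the right and rows downward; lengths in mm; the calibration is good to about 2 mm. A picture is of the moment at which its call begins. There is no depth.
- bot.hand_in(): hands the job in; it is judged then, once.
The state is a dict: "time": time; "joint_positions": joint angles; "qd": joint speeds; "effort": joint torques, N m; "ee_pos": TCP position; "tcp_rot": TCP orientation; "wrist_force": force on the tool from outside, world axes, zero at the start; "torque": the same for the moment, N m; "opening": finger opening in mm; "grasp_force": force on a finger pad.
Only numpy, scipy, OpenCV 4.12 (cv2) and the standard library are available. Lean on these libraries where they do the work, as an engineer would, in place of code of your own. Each camera call takes 0.05 s, during which the arm holds its last target. There are 200 camera calls.

## Working session

There is one attempt and no reset: what is moved stays moved. The work goes in short steps, Python scripts to look and compute and a shell command to move; the robot and the scene stay as the last step left them, time stands still between calls to the robot, and variables do not carry over. Pictures are saved under pics/ and viewed, at most 10 in all, crops included, and the job is handed in when it is done.

```bash
mkdir -p pics
python3 - <<'E'
from rig import bot
import cv2,pickle
d={}
for n in("top","side"):
    c=bot.camera(n);d[n]=c
    cv2.imwrite(f"pics/{n}0.png",c["frame"][:,:,::-1])
    print(n,c["fx"],c["fy"],c["cx"],c["cy"],c["k1"],c["world_to_cam"])
pickle.dump(d,open("c0.pkl","wb"));print(bot.state())
E
```

```text
top 491.4354289379135 491.4354289379135 326.00780149258605 241.3773558430462 -0.12782564687618345 [[-1.43788397e-03 -9.99538909e-01 -3.03298966e-02 -7.21150935e-01]
 [-9.93335578e-01  4.92314704e-03 -1.15152905e-01  5.11773861e+02]
 [ 1.15249128e-01  2.99621889e-02 -9.92884639e-01  9.35063098e+02]
 [ 0.00000000e+00  0.00000000e+00  0.00000000e+00  1.00000000e+00]]
side 498.3005771472822 498.3005771472822 321.01747750557877 245.67612467132554 -0.1217759045738931 [[ 9.63587990e-01 -2.66644678e-01 -1.99699866e-02 -4.69738301e+02]
 [-1.87969306e-01 -6.22369062e-01 -7.59818591e-01  1.24679753e+02]
 [ 1.90172882e-01  7.35905814e-01 -6.49828368e-01  8.94891988e+02]
 [ 0.00000000e+00  0.00000000e+00  0.00000000e+00  1.00000000e+00]]
{'time': 0.1, 'joint_positions': array([ 1.07378619e+00,  2.17701102e-01,  1.61479095e+00, -2.03792537e-05,
        1.31129459e+00, -1.12210061e-01]), 'qd': array([-0.00046285, -0.00127108, -0.00286425, -0.00091298, -0.00099113,
       -0.00025184]), 'effort': array([-1.30542794e-03, -3.98069680e+01, -3.04970455e+01, -2.08692827e-04,
        4.09910470e-03, -8.95080831e-06]), 'ee_pos': array([234.25894993, 578.67235448, 244.07590345]), 'tcp_rot': array([-3.13941026e+00, -2.26109336e-04,  2.75679758e+00]), 'wrist_force': array([-0.57533782,  0.48335444, -0.64150699]), 'torque': array([-0.06977322,  0.00358759, -0.0666378 ]), 'grasp_force': 0.0, 'opening': 85.48851816121432}
```

View pics/top0.png

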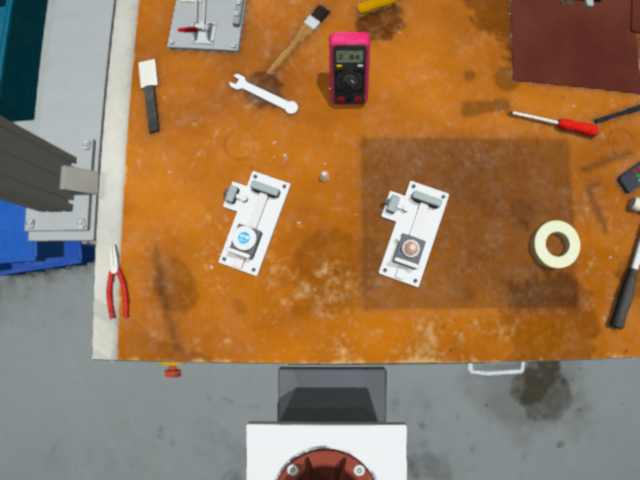

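View pics/side0.png

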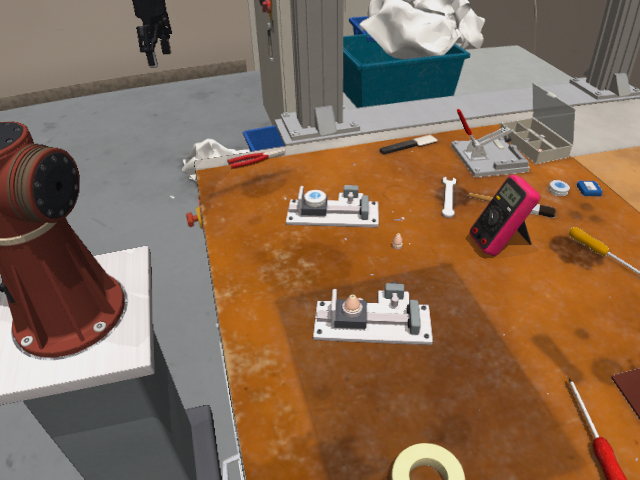

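Top view: the nozzle unit is the right one, base about (378–450, 180–287), with the nozzle at (410,247). The lens case is on the left unit at (245,238). Side view: nozzle at (352,303), push plate at about (333,302).

Run:
```python
import cv2,pickle,numpy as np
d=pickle.load(open("c0.pkl","rb"))
a=d["top"]["frame"][170:295,365:465,::-1];b=d["side"]["frame"][275:350,305:440,::-1]
A=cv2.resize(a,None,fx=4.6,fy=4.6,interpolation=cv2.INTER_CUBIC)
B=cv2.resize(b,None,fx=2.5,fy=2.5,interpolation=cv2.INTER_CUBIC)
o=np.zeros((580,800,3),np.uint8);o[:A.shape[0],:460]=A;o[:B.shape[0],462:462+B.shape[1]]=B[:, :338]
cv2.imwrite("pics/crop.png",o)
open("h.py","w").write('''
import cv2,numpy as np
def ray(c,u,v):
    K=np.array([[c["fx"],0,c["cx"]],[0,c["fy"],c["cy"]],[0,0,1]])
    x=cv2.undistortPoints(np.array([[[u,v]]],float),K,np.array([c["k1"],0,0,0,0.]))[0,0]
    T=np.array(c["world_to_cam"]);R=T[:3,:3]
    return -R.T@T[:3,3],R.T@np.array([x[0],x[1],1])
def plane(c,u,v,z):
    o,d=ray(c,u,v);return o+d*(z-o[2])/d[2]
def two(c1,p1,c2,p2):
    o1,d1=ray(c1,*p1);o2,d2=ray(c2,*p2)
    s=np.linalg.lstsq(np.c_[d1,-d2],o2-o1,rcond=None)[0]
    P,Q=o1+s[0]*d1,o2+s[1]*d2;return (P+Q)/2,np.linalg.norm(P-Q)
def proj(c,P):
    T=np.array(c["world_to_cam"]);p=T[:3,:3]@P+T[:3,3];x=p[:2]/p[2];x=x*(1+c["k1"]*x@x)
    return x*[c["fx"],c["fy"]]+[c["cx"],c["cy"]]
''')
from h import *
f=d["top"]["frame"][170:295,365:465];h=cv2.cvtColor(f,cv2.COLOR_RGB2HSV)
m=((h[:,:,1]<60)&(h[:,:,2]>150)).astype(np.uint8)
cs=cv2.findContours(m,0,2)[0];c=max(cs,key=cv2.contourArea)
for p in cv2.approxPolyDP(c,2.5,True)[:,0]+[365,170]:print(p,plane(d["top"],*p,10).round(1))
```

```text
[410 181] [ 636.8 -172.8   10. ]
[404 195] [ 607.8 -159.8   10. ]
[389 192] [ 614.1 -129.6   10. ]
[387 198] [ 601.7 -125.3   10. ]
[391 199] [ 599.6 -133.3   10. ]
[382 211] [ 575.1 -114.7   10. ]
[382 216] [ 564.9 -114.5   10. ]
[396 222] [ 552.5 -142.5   10. ]
[379 273] [ 450.3 -106.9   10. ]
[418 286] [ 424.1 -184.    10. ]
[448 193] [ 611.7 -249.6   10. ]
```

View pics/crop.png

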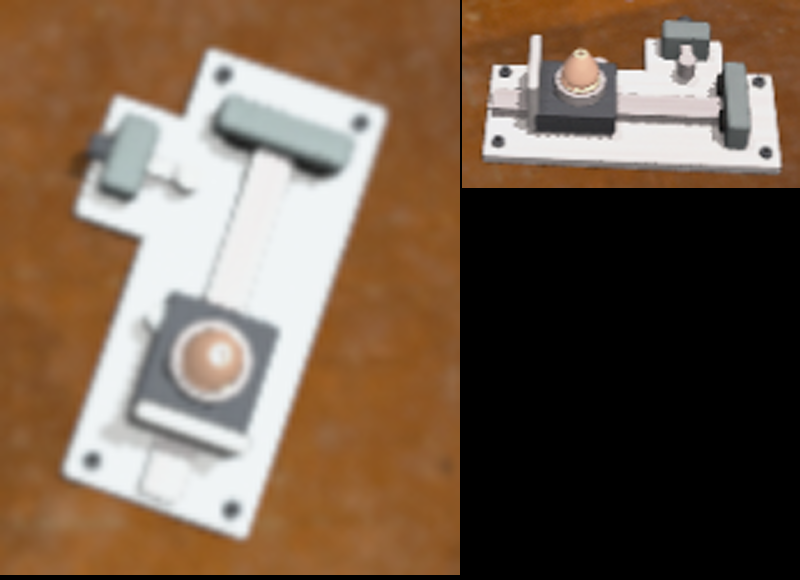

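The crop shows the rear edge of the nozzle push plate in the top view running from about (394,260) to (417,269), and in the side view its top at about (334,290). From the base corners, the slide direction is about −19.4° and the unit's middle is near (531,−178).

Run:
```python
import pickle
from h import *
d=pickle.load(open("c0.pkl","rb"));t,s=d["top"],d["side"]
L=lambda x,y:(365+x/4.6,170+y/4.6)
for n,p in dict(rl=(133,415),rr=(240,453),fl=(140,402),fr=(247,438)).items():print(n,plane(t,*L(*p),60).round(1))
print("noz",two(t,L(214,353),s,(305+(580-462)/2.5,275+50/2.5)))
# far (left) plate top corner from two views
print("pl left",two(t,L(136,408),s,(305+(535-462)/2.5,275+37/2.5)))
a=-.338;X=np.array([np.cos(a),np.sin(a)]);Y=np.array([-X[1],X[0]])
c=np.array([530.7,-178.3])
for q in ((133,415),(240,453)):
    P=plane(t,*L(*q),60)[:2]-c;print("unit",P@X,P@Y)
P=plane(t,*L(285,155),35)[:2]-c;print("stop rear",P@X,P@Y)
P=plane(t,*L(225,308),34)[:2]-c;print("block front",P@X,P@Y)
# move: from TCP to 45 mm behind plate mid, high
m=(plane(t,*L(133,415),60)+plane(t,*L(240,453),60))[:2]/2
print("mid",m,(m-c)@X,(m-c)@Y)
tgt=m-45*X;D=tgt-np.array([234.3,578.7]);w=2.7568
print("tgt",tgt,"tool dx,dy",D@[np.cos(w),np.sin(w)],D@[np.sin(w),-np.cos(w)])
```

```text
rl [ 471.8 -131.6   60. ]
rr [ 455.9 -175.3   60. ]
fl [ 477.1 -134.5   60. ]
fr [ 462.1 -178.3   60. ]
noz (array([ 496.68886338, -164.30854247,   68.19164704]), np.float64(0.6930006217409934))
pl left (array([ 475.04191557, -133.24844806,   56.4777668 ]), np.float64(0.23071606656216512))
unit -71.09447721892569 24.554302231709645
unit -71.56015468104692 -21.966014568650337
stop rear 58.77787318587834 -3.929092844515984
block front -12.282584778179684 -0.052488297155061085
mid [ 463.83754043 -153.42687576] -71.32731594998633 1.2941438315296456
tgt [ 421.38365151 -138.50483449] tool dx,dy -442.61839830441744 -594.535129967952
```

```bash
python3 -m crank '[-2.2,-2.97,0,0,0,0,0, -2.2,-2.97,0,0,0,0,0, -2.2,-2.97,0,0,0,0,0, -2.2,-2.97,0,0,0,0,0, -2.2,-2.97,0,0,0,0,0, -2.2,-2.97,0,0,0,0,0, -2.2,-2.97,0,0,0,0,0, -2.2,-2.97,0,0,0,0,0, -2.2,-2.97,0,0,0,0,0, -2.2,-2.97,0,0,0,0,0, -2.2,-2.97,0,0,0,0,0, -2.2,-2.97,0,0,0,0,0, -2.2,-2.97,0,0,0,0,0, -2.2,-2.97,0,0,0,0,0, -2.2,-2.97,0,0,0,0,0, -2.2,-2.97,0,0,0,0,0, -2.2,-2.97,0,0,0,0,0, -2.2,-2.97,0,0,0,0,0, -2.2,-2.97,0,0,0,0,0, -2.2,-2.97,0,0,0,-0.046,0]' 20
```

```text
time: 2.1
ee_pos: [419.2, -137.9, 244.9]
tcp_rot: [3.141, -0.001, 2.803]
wrist_force: [0.6, 0.3, -0.3]
opening: 0.2
grasp_force: 0.0
```

```bash
python3 -m crank '[0,0,2.5,0,0,0,0, 0,0,2.5,0,0,0,0, 0,0,2.5,0,0,0,0, 0,0,2.5,0,0,0,0, 0,0,2.5,0,0,0,0, 0,0,2.5,0,0,0,0, 0,0,2.5,0,0,0,0, 0,0,2.4,0,0,0,0, 0,0,0,0,0,0,0]'
python3 - <<'E'
from rig import bot
import cv2
f=bot.camera("side")["frame"][200:400,220:480,::-1]
cv2.imwrite("pics/s1.png",cv2.resize(f,None,fx=3,fy=3,interpolation=cv2.INTER_CUBIC))
E
```

```text
time: 3.0
ee_pos: [415.9, -134.6, 42.9]
tcp_rot: [3.14, -0.009, 2.803]
wrist_force: [0.0, 0.4, -0.5]
opening: -0.1
grasp_force: 0.0
```

View pics/s1.png

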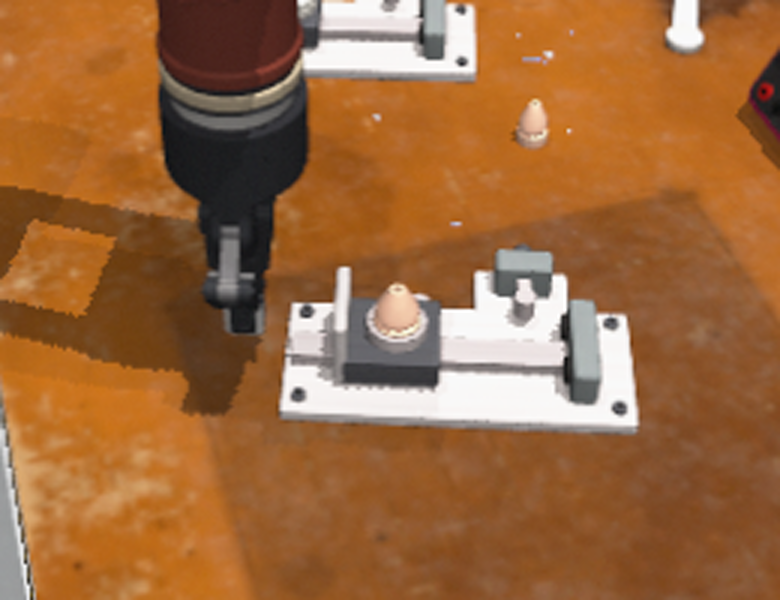

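The side crop shows the closed fingertips at about (245,325), standing clear behind the plate at (342,320), lined up with it and at the right height.

```bash
python3 -m crank '[-1,0,0,0,0,0,0, -1,0,0,0,0,0,0, -1,0,0,0,0,0,0, -0.6,0,0,0,0,0,0, -0.6,0,0,0,0,0,0, -0.6,0,0,0,0,0,0, -0.6,0,0,0,0,0,0, -0.6,0,0,0,0,0,0, -0.6,0,0,0,0,0,0, -0.6,0,0,0,0,0,0, -0.6,0,0,0,0,0,0, -0.6,0,0,0,0,0,0, -0.6,0,0,0,0,0,0, 0,0,0,0,0,0,0]'; python3 -m crank '[-0.3,0,0,0,0,0,0, -0.3,0,0,0,0,0,0, 0,0,0,0,0,0,0]'
```

```text
time: 4.45
ee_pos: [504.3, -166.4, 46.1]
tcp_rot: [-3.142, -0.001, 2.803]
wrist_force: [-3.0, -0.1, 0.9]
opening: 0.4
grasp_force: 1.0
time: 4.75
ee_pos: [508.8, -167.8, 45.7]
tcp_rot: [3.141, -0.003, 2.803]
wrist_force: [-5.1, 0.9, 0.1]
opening: -0.0
grasp_force: 2.3
```

```bash
for i in 1; do python3 -m crank '[-0.3,0,0,0,0,0,0, 0,0,0,0,0,0,0]'; python3 -m crank '[-0.3,0,0,0,0,0,0, 0,0,0,0,0,0,0]'; python3 -m crank '[-0.3,0,0,0,0,0,0, 0,0,0,0,0,0,0]'; done
```

```text
time: 4.95
ee_pos: [513.4, -169.3, 46.2]
tcp_rot: [3.141, 0.001, 2.803]
wrist_force: [-0.9, -0.1, -0.7]
opening: 0.0
grasp_force: 0.6
time: 5.15
ee_pos: [517.6, -171.0, 47.2]
tcp_rot: [-3.142, 0.004, 2.803]
wrist_force: [-0.4, 0.0, -0.7]
opening: -0.1
grasp_force: 0.0
time: 5.35
ee_pos: [519.0, -171.5, 46.6]
tcp_rot: [-3.142, 0.001, 2.803]
wrist_force: [0.7, 0.7, -0.6]
opening: 0.2
grasp_force: 0.3
```

The force rose to about 5 N and then fell to zero, so it seems to have snapped over. I'll back off and look.

```bash
python3 -m crank '[1,0,0,0,0,0,0, 2,0,0,0,0,0,0, 2.5,0,0,0,0,0,0, 2.5,0,0,0,0,0,0, 0,0,0,0,0,0,0]'
python3 - <<'E'
from rig import bot
import cv2,numpy as np
f=bot.camera("side")["frame"][250:370,290:450,::-1]
cv2.imwrite("pics/s2.png",cv2.resize(f,None,fx=4.8,fy=4.8,interpolation=cv2.INTER_CUBIC))
E
```

```text
time: 5.85
ee_pos: [438.6, -142.6, 44.9]
tcp_rot: [3.141, -0.005, 2.803]
wrist_force: [0.8, 0.5, 1.3]
opening: -0.4
grasp_force: 0.0
```

View pics/s2.png

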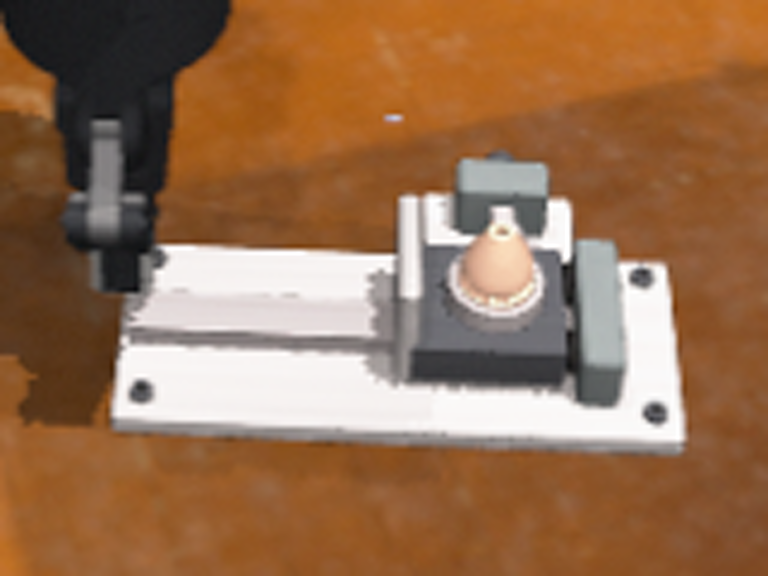

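The block appears to sit against the end-stop pads at (570,350). I'll confirm with a gentle push: a rigid stop shows as a steep rise in force.

```bash
python3 -m crank '[-2.5,0,0,0,0,0,0, -2.5,0,0,0,0,0,0, -2,0,0,0,0,0,0, -0.8,0,0,0,0,0,0, 0,0,0,0,0,0,0]'; for i in 1; do python3 -m crank '[-0.3,0,0,0,0,0,0, 0,0,0,0,0,0,0]'; python3 -m crank '[-0.2,0,0,0,0,0,0, 0,0,0,0,0,0,0]';python3 -m crank '[-0.2,0,0,0,0,0,0, 0,0,0,0,0,0,0]'; done | grep -E 'ee_pos|wrist'
```

```text
time: 6.4
ee_pos: [517.7, -171.2, 46.5]
tcp_rot: [-3.141, 0.001, 2.803]
wrist_force: [-0.2, -0.0, 0.3]
opening: 0.0
grasp_force: 0.0
ee_pos: [519.0, -171.4, 46.0]
wrist_force: [0.5, 0.9, 0.3]
ee_pos: [519.1, -171.4, 45.8]
wrist_force: [-5.5, 2.0, 2.8]
ee_pos: [519.2, -171.4, 45.5]
wrist_force: [-8.9, 2.7, 6.5]
```

The tool stays put at x ≈ 519 while the force climbs, so the carriage is on the rigid stop. I'll retreat and check both units.

```bash
python3 -m crank '[1,0,0,0,0,0,0, 2,0,0,0,0,0,0, 2.5,0,0,0,0,0,0, 2.5,0,0,0,0,0,0, 1,0,-2.5,0,0,0,0, 0,0,-4,0,0,0,0, 0,0,-3,0,0,0,0, 0,0,0,0,0,0,0, 0,0,0,0,0,0,0, 0,0,0,0,0,0,0]'
python3 - <<'E'
from rig import bot
import cv2,numpy as np,pickle
d=pickle.load(open("c0.pkl","rb"));c=bot.camera("top")["frame"]
a=c[170:280,215:295].astype(int)-d["top"]["frame"][170:280,215:295]
print("case change",abs(a).max(),(abs(a).max(2)>40).sum())
s=bot.camera("side")["frame"][275:350,305:440];h=cv2.cvtColor(s,cv2.COLOR_RGB2HSV)
cv2.imwrite("pics/s3.png",cv2.resize(s[:,:,::-1],None,fx=5,fy=5,interpolation=cv2.INTER_CUBIC))
E
```

```text
time: 8.0
ee_pos: [437.3, -142.5, 140.0]
tcp_rot: [3.141, -0.002, 2.803]
wrist_force: [-0.2, -0.1, -0.1]
opening: -0.0
grasp_force: 0.0
case change 39 0
```

View pics/s3.png

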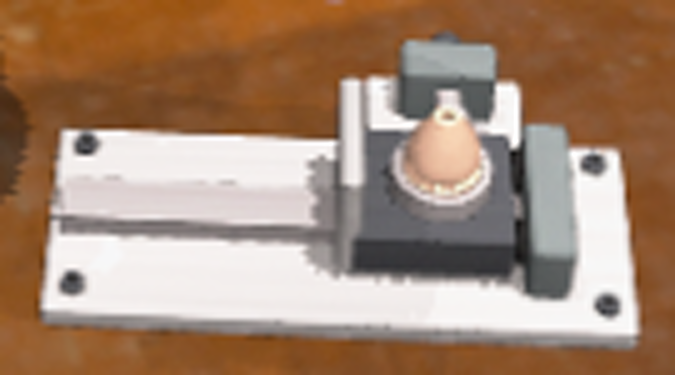

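The block is against the end stop at (520,240), the lens-case unit looks unchanged, and the robot is clear.

```bash
python3 -c "
from rig import bot
print(bot.hand_in())"
```

```text
the job is handed in; nothing more can be done
None
```

The nozzle carriage was pushed past the roller onto its rigid end stop, the lens-case carriage showed no movement in the camera check, the arm was clear, and the job was handed in at about 8 s; no verdict came back.

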